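# Shut and lock the tube chiller

### The job

Close and lock the white tube chiller. With the fingertips, push the blue cover by its raised yellow rib until it is fully home over the tubes; set a fingertip in the slot of the black round dial beside it and turn the dial clockwise, a quarter turn to its stop, so that the orange latch arm swings in behind the cover and locks it. Only push: lift nothing, leave everything else on the bench where it stands, and finish clear of it all.

Things in the scene. Friction and masses are not known exactly. Their poses are not given: they have to be found in the camera images.
- chiller: White tube chiller fixed to the bench, 280 x 270 mm, deck 50 mm high; origin on the bench under its centre, x away from the robot's side (the cover closes towards +x), y to the left, z up. Guides up to 72 mm above the bench hold the cover's two sides; the cover cannot be lifted out of them. The axis of the dial stands at (-30, -71) mm in this frame.
- cover: Blue sliding cover, a loose plate 130 x 130 x 10 mm, about 0.3 kg, lying on rails with its top 66 mm above the bench; origin under its centre. It slides along the chiller's x (a few newtons); +x closes it. On top, parallel to y, stands a yellow rib 70 mm long, 12 mm thick, 30 mm high (its top 96 mm above the bench). At the start the cover is 68 to 88 mm short of home; home is against a rigid end stop.
- push_face (a point): Centre of the rib's face that looks to the robot's side (chiller -x), 15 mm above the cover's top and 81 mm above the bench; push here towards the chiller's +x. Axes as the cover.
- cover_edge (a point): Middle of the top of the cover's edge that looks to chiller -x; it coincides with home (to 1-2 mm) when the cover is home.
- home (a point): Fixed point on the chiller where cover_edge lies when the cover is fully home; axes as the chiller.
- dial (a joint): Angle of the quarter-turn dial in rad: 0 to 0.4 at the start (open), 1.571 at its stop (locked); grows clockwise seen from above. It needs about 0.1 N m to turn and stays where it is left. At 0 the slot and the latch arm lie along the chiller's x with the arm pointing to -x; at 1.571 the arm points to chiller +y, behind the edge of the cover that is home. While the cover is out, its side blocks the latch arm.
- slot_floor (a point): Centre of the floor of the dial's slot, on the dial's axis, 74 mm above the bench; turns with the dial: x along the slot (the latch arm is on the -x side), z up. The dial is 100 mm across: two black half-moon blocks 20 mm high (top 94 mm above the bench) on a white disc, with a straight white slot 38 mm wide between them, right across the dial and open at both ends.
- latch_tip (a point): Tip of the orange latch arm under the dial, 78 mm from the dial's axis, arm 16 mm wide, 12 mm high, 60 mm above the bench at mid height.
- vial: small amber vial with red cap, 24 mm across, 45 mm tall, standing on the chiller's deck behind the dial; stays where it is. Origin under its centre
- blue_bottle: glass bottle with blue cap, 72 mm across, 145 mm tall; bystander
- white_jar: white jar, 72 mm across, 95 mm tall; bystander
- red_bottle: white bottle with red cap, 64 mm across, 120 mm tall; bystander
- tape: roll of tape lying flat, 92 mm across, 24 mm high; bystander
Mind the look-alikes: they are no part of the job. Of the things like the cover, leave any that is red or turquoise; of the rest the smaller one is meant.

How it is judged:
At the end, for the whole second after the job is handed in: The dial is turned to at least 1.45 rad (83 of 90 degrees), the cover is within 4 mm of home, and both are at rest (value of joint dial above 1.45 rad and x of cover_edge in the frame of home above -0.004 m and linear speed of cover below 0.01 m/s and velocity of joint dial between -0.05 and 0.05 rad/s); the robot touches nothing.
It fails at once if the cover is lifted or levered up (height (world z) of cover above 0.064 m or angle between cover's own z axis and vertical above 0.12 rad).
It fails at once if a bystander is shifted by more than 20 mm, lifted or knocked over (distance of any of vial, blue_bottle, white_jar, red_bottle, tape from where it was at the start of the episode above 0.02 m or angle between any of vial, blue_bottle, white_jar, red_bottle, tape's own z axis and vertical above 0.3 rad).
It also fails if it takes over 45 s, if anything falls off the work surface, if the arm or the gripper's body presses on something with over 40 N, if the wrist force passes 120 N, or if a joint passes its speed limit or range.

### The arm

A 6-joint arm with a two-finger parallel gripper is mounted at the origin on the work surface. World frame = base frame: x ahead of the robot, y to its left, z up, the work surface at z = 0. Lengths are in m, angles in rad, forces in N, time in s.
With the tool pointing down it reaches from about 0.3 to 0.95 m from the base axis. Payload 3.1 kg.
Tool frame: the origin (TCP) lies at the very end of the fingers, on their centre line; the grasp point (between the pads) lies 19 mm behind it; z points along the fingers, x is the direction in which the jaws open and shut, and the axes are right-handed (so a half turn about z gives the same grasp; the last joint's range is limited). The gripper opens to 85 mm and grips with 20 to 120 N. Pads are 22 mm wide; open, the fingers measure 114 mm over their backs; the gripper's body (76 mm by 85 mm) begins 54 mm behind the grasp point. The pads swing forward as they close: fully open they stand 13 mm farther back than shut.
Start: joints at [-0.07, 0.308, 1.634, -0, 1.2, -0.07], TCP at [0.625, -0, 0.231] pointing down, gripper open.
Joint ranges: [-3.06, 3.06], [-0.79, 1.96], [0.05, 2.63], [-1.19, 4.34], [0.05, 2.64], [-2.94, 2.94]. Speed limits (rad/s): [2.79, 2.79, 3.14, 3.14, 3.14, 3.14].

### API

Orientations are given as a unit quaternion [w, x, y, z].
In Python, from workcell import ctrl, grab_frame, calibration, order gives the robot as it stands.
- The arm moves only by the tool play_rows, never from a script. Its arguments are lists of equal length, an entry for each row: "hand": the closure, from 0 (fully open) to 1 (shut); "slide": the shift along the tool's x, y, z in units of 30 mm (1.0 is 30 mm), a list of three; "twist": the turn, a rotation vector about the tool's x, y, z in units of 6 degrees (1.0 is 6 degrees), a list of three. In form: {"hand": [hand, ...], "slide": [[dx, dy, dz], ...], "twist": [[wx, wy, wz], ...]}. A call has 1 to 5 rows; each row is the pose to reach, as a shift and turn from the pose commanded when the call began, along the tool's axes at that moment; what a row does not reach only later rows make up. A row lasts 1/8 s, in which the tool goes at most 62.5 mm and 10.7 degrees, less where a joint would pass 70% of its speed; a pose out of reach is approached as far as the arm can. A call with a gripper value outside its range is refused whole. The fingers move at their own pace and stop on an object; "grip_force" is the grip in N (left out, the last holds). Time passes only in rows, so rows that repeat a pose let the fingers close. It gives the time, the measured TCP pose, the force and the opening at its end, in the units of the state.
- ctrl.observe(): the state, without advancing time (a new reading comes with each control period).
- grab_frame(name): name is "scene" or "side" or "wrist"; returns the picture (420x560x3 uint8, red, green, blue); there is no depth.
- calibration(name): a dict with "intrinsics" (3x3 intrinsics, pixels), "distortion" ([k1, k2, p1, p2, k3] as OpenCV has them; the pictures are not rectified), "extrinsics" (4x4, takes a point from camera to world coordinates); the wrist camera has in their place "tool_from_camera" (4x4, takes a point from camera to tool coordinates, whose origin is the TCP and whose axes are the tool frame's). Camera axes: x right, y down, z forward; pixel columns grow to the right and rows downward; lengths in m; the calibration is good to about 2 mm. A picture is of the moment at which its call begins: read the wrist's pose just before it. calibration takes no time and is no camera call.
- order.job_done(): hands the job in, once; it reports no verdict.
The state is a dict: "time": time; "q": joint angles; "qvel": joint speeds; "joint_efforts": joint torques, N m; "tcp_pos": TCP position; "tcp_rot": TCP orientation; "ft_force": force on the tool from outside, world axes, zero at the start; "torque": the same for the moment, N m; "finger_gap": finger opening in m.
Only numpy, scipy, OpenCV 4.12 (cv2) and the standard library are available. Lean on these libraries where they do the work, as an engineer would, in place of code of your own. Each camera call takes 0.05 s, during which the arm holds its last target.

## Working session

There is one attempt and no reset: what is moved stays moved. The work goes in short steps, Python scripts to look and compute and a tool call to move; the robot and the scene stay as the last step left them, time stands still between calls to the robot, and variables do not carry over. Pictures are saved under pics/ and viewed, and the job is handed in when it is done.

Besides the shell and the picture viewer there is one more tool, called after ">>>" as name(argument=value, ...), one argument or row to a line, values as JSON. play_rows: Moves the arm, as the interface text tells. Its arguments: {"type":"object","properties":{"hand":{"type":"array","items":{"type":"number"}},"slide":{"type":"array","items":{"type":"array","items":{"type":"number"}}},"twist":{"type":"array","items":{"type":"array","items":{"type":"number"}}},"grip_force":{"type":"number"}},"required":["hand","slide","twist"]}

```bash
mkdir -p pics; python3 - <<'E'
from workcell import ctrl, grab_frame, calibration
import cv2,numpy as np
np.set_printoptions(precision=4,suppress=True)
for n in ["scene","side","wrist"]:
    print(n,{k:np.array(v).round(4).tolist() for k,v in calibration(n).items()})
    cv2.imwrite(f"pics/{n}0.png",grab_frame(n)[:,:,::-1])
s=ctrl.observe();print(s)
E
```

```text
scene {'intrinsics': [[411.3697, 0.0, 278.711], [0.0, 411.3697, 207.6524], [0.0, 0.0, 1.0]], 'distortion': [-0.0805, 0.0, 0.0, 0.0, 0.0], 'extrinsics': [[-0.3722, 0.7363, -0.5651, 1.1357], [0.928, 0.306, -0.2126, 0.2326], [0.0164, -0.6035, -0.7972, 0.9898], [0.0, 0.0, 0.0, 1.0]]}
side {'intrinsics': [[482.9759, 0.0, 271.1147], [0.0, 482.9759, 209.8468], [0.0, 0.0, 1.0]], 'distortion': [0.049, 0.0, 0.0, 0.0, 0.0], 'extrinsics': [[-0.9139, -0.2511, 0.3189, 0.138], [-0.4054, 0.6013, -0.6885, 0.7967], [-0.0189, -0.7586, -0.6513, 0.8486], [0.0, 0.0, 0.0, 1.0]]}
wrist {'intrinsics': [[356.7912, 0.0, 277.4057], [0.0, 356.7912, 214.4459], [0.0, 0.0, 1.0]], 'distortion': [-0.0499, 0.0, 0.0, 0.0, 0.0], 'tool_from_camera': [[1.0, -0.0002, -0.0007, -0.0003], [0.0004, 0.9483, 0.3174, -0.0802], [0.0006, -0.3174, 0.9483, -0.1428], [0.0, 0.0, 0.0, 1.0]]}
{'time': 0.15, 'q': array([-0.0697,  0.3088,  1.6349, -0.    ,  1.1997, -0.0697]), 'qvel': array([-0.002 , -0.001 , -0.005 , -0.0013,  0.0007,  0.0007]), 'joint_efforts': array([ -0.0008, -41.5801, -27.7146,  -0.0002,   0.006 ,  -0.    ]), 'tcp_pos': array([0.6244, 0.    , 0.2303]), 'tcp_rot': array([-0.0001,  1.    ,  0.    , -0.0009]), 'ft_force': array([-0.7931, -0.946 ,  0.2558]), 'torque': array([-0.0149, -0.0269,  0.019 ]), 'finger_gap': 0.08565000954159244}
```

View pics/scene0.png

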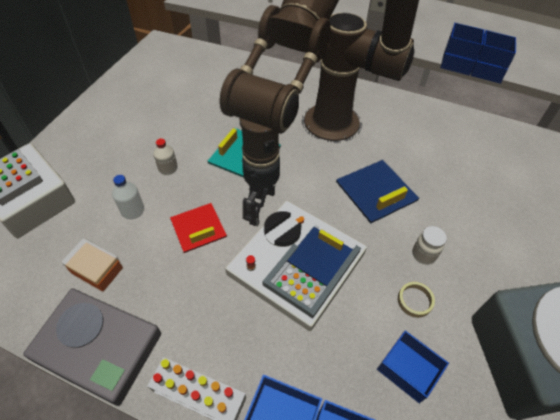

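View pics/side0.png

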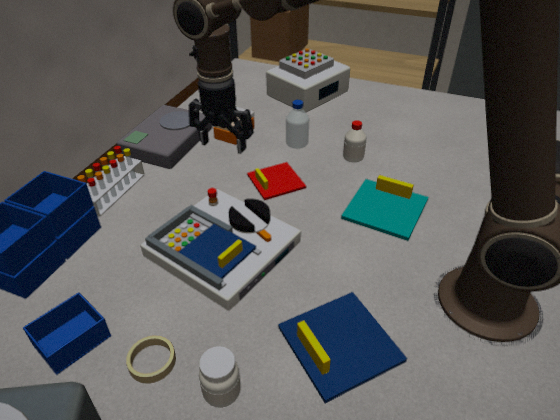

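View pics/wrist0.png

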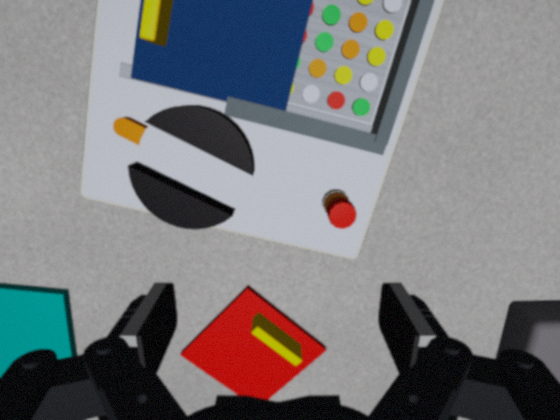

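The things that could be taken for the cover, by scene pixel:
- Blue plate with yellow rib in the white chiller (325,255).
- Larger loose blue plate (378,190).
- Red plate (198,228).
- Turquoise plate (230,155).

Leaving out red and turquoise, the smaller blue one is in the chiller, so that is my choice. The dial is at about (283,228) with its orange tip at (300,219), and the vial is at (250,262).

```bash
cat > h.py <<'E'
from workcell import ctrl, grab_frame, calibration
import cv2,numpy as np
from scipy.spatial.transform import Rotation as R
np.set_printoptions(precision=4,suppress=True)
def cam(n,s=None):
    c=calibration(n);K=np.array(c["intrinsics"]);D=np.array(c["distortion"])
    if n=="wrist":
        T=np.eye(4);q=s["tcp_rot"];T[:3,:3]=R.from_quat([q[1],q[2],q[3],q[0]]).as_matrix();T[:3,3]=s["tcp_pos"]
        E=T@np.array(c["tool_from_camera"])
    else: E=np.array(c["extrinsics"])
    return K,D,E
def ray(C,px,z):
    K,D,E=C
    p=cv2.undistortPoints(np.array(px,float).reshape(-1,1,2),K,D).reshape(-1,2)
    d=np.c_[p,np.ones(len(p))]@E[:3,:3].T
    o=E[:3,3]
    return o+d*((z-o[2])/d[:,2])[:,None]
def proj(C,P):
    K,D,E=C
    Ei=np.linalg.inv(E)
    return cv2.projectPoints(np.array(P,float).reshape(-1,3),cv2.Rodrigues(Ei[:3,:3])[0],Ei[:3,3],K,D)[0].reshape(-1,2)
def masks(im):
    h=cv2.cvtColor(im,cv2.COLOR_RGB2HSV)
    return dict(blue=cv2.inRange(h,(105,120,40),(125,255,255)),yellow=cv2.inRange(h,(22,150,60),(33,255,255)),
      orange=cv2.inRange(h,(10,150,120),(20,255,255)),black=cv2.inRange(h,(0,0,0),(180,255,60)),red=cv2.inRange(h,(0,170,100),(6,255,255)))
def blobs(m,a=80):
    return [c for c in cv2.findContours(m,cv2.RETR_EXTERNAL,cv2.CHAIN_APPROX_NONE)[0] if cv2.contourArea(c)>a]
E
python3 - <<'E'
from h import *
for n in ["wrist","scene","side"]:
    s=ctrl.observe(); im=cv2.imread(f"pics/{n}0.png")[:,:,::-1].copy();C=cam(n,s)
    for k,m in masks(im).items():
        for c in blobs(m,40):
            M=cv2.moments(c);p=(M['m10']/M['m00'],M['m01']/M['m00'])
            print(n,k,np.round(p,1),cv2.contourArea(c),[round(v,1) for v in cv2.minAreaRect(c)[1]],ray(C,[p],.08)[0])
im=cv2.imread("pics/scene0.png");cv2.imwrite("pics/crop0.png",cv2.resize(im[190:340,210:390],None,fx=4,fy=4,interpolation=2))
E
```

```text
wrist blue [228.2  49. ] 13913.5 [166.2, 112.5] [0.5863 0.1144 0.08  ]
wrist yellow [276.3 339.7] 1004.0 [62.6, 19.2] [ 0.6225 -0.1484  0.08  ]
wrist yellow [342.8  74.8] 189.5 [16.0, 15.0] [0.6741 0.0959 0.08  ]
wrist yellow [376.  56.] 210.0 [16.0, 16.0] [0.6989 0.1097 0.08  ]
wrist yellow [383.9  29.5] 223.5 [17.0, 16.0] [0.7035 0.1284 0.08  ]
wrist yellow [155.2  20.4] 1069.0 [27.0, 45.0] [0.5323 0.135  0.08  ]
wrist orange [128.6 129.1] 443.5 [29.5, 17.4] [0.5028 0.0552 0.08  ]
wrist orange [350.   48.8] 212.5 [17.0, 16.0] [0.6787 0.1146 0.08  ]
wrist orange [357.7  22. ] 227.5 [18.0, 16.0] [0.6834 0.1334 0.08  ]
wrist black [290.4 372.4] 33893.5 [559.0, 136.0] [ 0.6369 -0.1892  0.08  ]
wrist black [176. 200.] 3336.5 [112.3, 40.4] [ 0.5365 -0.0047  0.08  ]
wrist black [207.7 132.8] 3306.0 [115.4, 40.2] [0.5672 0.0518 0.08  ]
wrist black [395.4  63.6] 619.0 [5.8, 139.4] [0.7143 0.1044 0.08  ]
wrist red [252.4 347.7] 8482.5 [110.4, 93.8] [ 0.5985 -0.1582  0.08  ]
wrist red [341.7 214.1] 483.5 [25.0, 25.0] [ 0.6793 -0.0175  0.08  ]
wrist red [335.7  99.9] 153.5 [13.4, 14.1] [0.6695
[... 3866 characters left out ...]

side black [ 15.5 217.4] 601.5 [28.0, 41.0] [1.0703 0.2466 0.08  ]
side black [258.6 208.7] 318.0 [31.8, 14.0] [ 0.5444 -0.0077  0.08  ]
side black [ 44.7 232.1] 2475.0 [24.8, 120.5] [0.9681 0.2597 0.08  ]
side black [ 43.7 189.1] 1132.0 [28.6, 74.1] [1.0893 0.1352 0.08  ]
side black [328.2  89.9] 192.5 [9.8, 26.4] [ 0.589  -0.6634  0.08  ]
side black [201.5 120. ] 3784.5 [83.4, 186.9] [ 0.8898 -0.326   0.08  ]
side black [515.2  97.9] 17777.0 [220.0, 111.0] [ 0.0136 -0.8234  0.08  ]
side black [438.   43.3] 1273.5 [15.9, 93.2] [ 0.3158 -1.1905  0.08  ]
side black [241.   29.9] 6891.0 [78.0, 147.0] [ 1.1122 -1.0456  0.08  ]
side red [278.2 180.1] 952.0 [28.8, 51.5] [ 0.5459 -0.1328  0.08  ]
```

View pics/crop0.png

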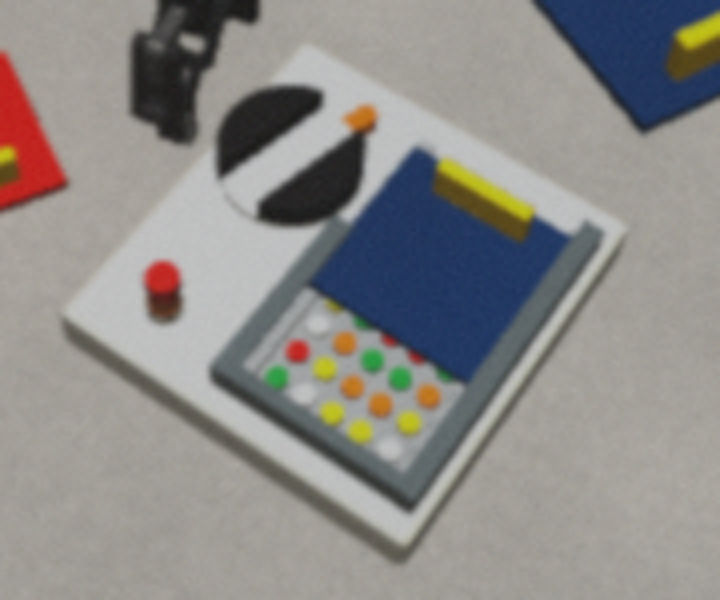

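The crop confirms it: the blue cover with the yellow rib in the white chiller, with the black dial beside it. I'll shift the wrist camera over the chiller and shut the fingers.

>>> play_rows(
  hand=[1,1,1,1,1],
  slide=[
    [-0.5,-1.2,-0.5],
    [-1,-2.5,-1],
    [-1,-2.5,-1],
    [-1,-2.5,-1],
    [-1,-2.5,-1],
  ],
  twist=[
    [0,0,0],
    [0,0,0],
    [0,0,0],
    [0,0,0],
    [0,0,0],
  ],
)

```text
time: 0.78
tcp_pos: [0.5949, 0.0741, 0.2605]
tcp_rot: [0.0, 1.0, -0.0, -0.001]
ft_force: [1.1, 1.3, 0.2]
finger_gap: 0.0001
```

```bash
python3 - <<'E'
from h import *
s=ctrl.observe();im=grab_frame("wrist");cv2.imwrite("pics/wrist1.png",im[:,:,::-1]);C=cam("wrist",s)
import pickle;pickle.dump(s,open("s1.pkl","wb"));print(s["tcp_pos"],s["tcp_rot"],s["finger_gap"],s["qvel"],s["ft_force"])
for k,m in masks(im).items():
  for c in blobs(m,150):
    M=cv2.moments(c);p=(M['m10']/M['m00'],M['m01']/M['m00'])
    print(k,np.round(p,1),cv2.contourArea(c),cv2.boxPoints(cv2.minAreaRect(c)).round().tolist(),ray(C,[p],.08)[0])
E
```

```text
[0.5949 0.0741 0.2605] [ 0.0002  1.     -0.0005 -0.0006] 0.0001003231541965872 [-0.0041  0.0018 -0.0011  0.0009  0.0012 -0.0004] [1.0787 1.2555 0.1734]
blue [262.9 105. ] 19281.0 [[173.0, 157.0], [207.0, 20.0], [350.0, 56.0], [316.0, 193.0]] [0.5817 0.1465 0.08  ]
blue [25.4 50.2] 5199.0 [[-57.0, 112.0], [18.0, -23.0], [75.0, 10.0], [0.0, 144.0]] [0.3783 0.1947 0.08  ]
yellow [211.2  95.4] 1381.0 [[195.0, 137.0], [210.0, 52.0], [228.0, 55.0], [212.0, 140.0]] [0.537  0.1547 0.08  ]
orange [180.  202.4] 337.0 [[165.0, 203.0], [171.0, 190.0], [195.0, 201.0], [188.0, 215.0]] [0.5018 0.0582 0.08  ]
orange [360.8  85. ] 156.5 [[354.0, 78.0], [368.0, 78.0], [368.0, 92.0], [354.0, 92.0]] [0.6659 0.1632 0.08  ]
black [286.2 367.3] 39228.5 [[0.0, 419.0], [0.0, 232.0], [559.0, 232.0], [559.0, 419.0]] [ 0.6038 -0.1358  0.08  ]
black [248.4 208.8] 2415.5 [[200.0, 202.0], [215.0, 170.0], [300.0, 211.0], [285.0, 243.0]] [0.5665 0.0517 0.08  ]
black [410.9 142.4] 687.0 [[386.0, 205.0], [429.0, 80.0], [435.0, 82.0], [392.0, 207.0]] [0.7146 0.1145 0.08  ]
black [37.4 72.9] 551.0 [[-4.0, 143.0], [70.0, 10.0], [74.0, 12.0], [0.0, 145.0]] [0.3857 0.1759 0.08  ]
red [277.3 385.6] 413.5 [[269.0, 364.0], [286.0, 364.0], [286.0, 401.0], [269.0, 401.0]] [ 0.5937 -0.1625  0.08  ]
red [362.  275.9] 320.0 [[348.0, 272.0], [367.0, 263.0], [376.0, 280.0], [357.0, 289.0]] [ 0.6802 -0.02    0.08  ]
```

View pics/wrist1.png

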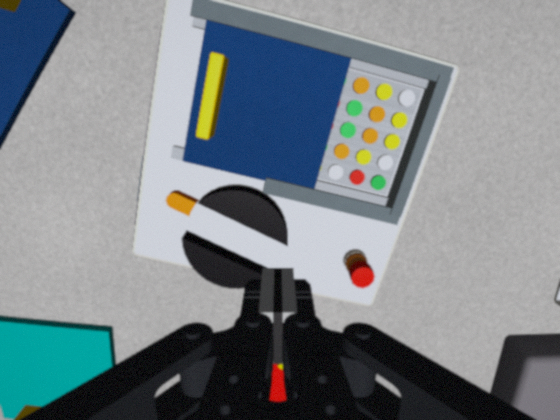

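The wrist view shows the cover with corners near (206,20), (350,57), (316,190) and (183,157). The rib is at (211,95), the dial at about (236,236), the orange tip at (180,202) and the vial cap at (362,276).

```bash
python3 - <<'E'
from h import *
import pickle
s1=pickle.load(open("s1.pkl","rb"))
s0=dict(tcp_pos=np.array([.6244,0,.2303]),tcp_rot=np.array([-.0001,1,0,-.0009]))
im0=cv2.imread("pics/wrist0.png")[:,:,::-1].copy();im1=cv2.imread("pics/wrist1.png")[:,:,::-1].copy()
C0,C1=cam("wrist",s0),cam("wrist",s1)
m=masks(im1)
def big(ms,a=500): return max(blobs(ms,a),key=cv2.contourArea)
def wrect(C,c,z):
    P=ray(C,c.reshape(-1,2),z)[:,:2].astype(np.float32)*1000
    r=cv2.minAreaRect(P);return r,cv2.boxPoints(r)
print("cover",*wrect(C1,big(m['blue']),.066))
print("rib top",*wrect(C1,big(m['yellow']),.096))
print("orange",*wrect(C1,[c for c in blobs(m['orange'],250)][0],.066))
# dial in frame0
b=masks(im0)['black']
cs=[c for c in blobs(b,1500) if 3000<cv2.contourArea(c)<3700]
pts=np.vstack(cs);hull=cv2.convexHull(pts)
P=ray(C0,hull.reshape(-1,2),.094)[:,:2].astype(np.float32)*1000
print("dial circ",cv2.minEnclosingCircle(P))
for c in cs: print("half",*wrect(C0,c,.094))
# other side, dial from frame1 upper half
P=ray(C1,[[200,202],[285,243]],.094);print(P)
# vial cap
for C,ms,px in((C0,masks(im0)['red'],(341,214)),(C1,m['red'],(362,276))):
    c=min(blobs(ms,200),key=lambda c:np.linalg.norm(c.reshape(-1,2).mean(0)-px));print("vial",cv2.minEnclosingCircle(ray(C,c.reshape(-1,2),.095)[:,:2].astype(np.float32)*1000))
# chiller outline corners by eye z=.05
print("corners",ray(C1,[[457,66],[134,253],[374,304],[165,2]],.05))
for n in("scene","side"):
    im=cv2.imread(f"pics/{n}0.png")[:,:,::-1].copy();C=cam(n)
    c=min(blobs(masks(im)['yellow'],100),key=lambda c:np.linalg.norm(c.reshape(-1,2).mean(0)-((330,239) if n=="scene" else (230,253))))
    print(n,*wrect(C,c,.09))
for n in ("wrist",):
  cv2.imwrite("pics/crop1.png",cv2.resize(im0[80:250,80:280,::-1],None,fx=4,fy=4)[:600])
E
```

```text
cover ((581.1356201171875, 141.43167114257812), (124.4574966430664, 127.86506652832031), 76.15045928955078) [[504.1659  96.3158]
 [628.3136  65.7083]
 [658.1053 186.5476]
 [533.9576 217.155 ]]
rib top ((539.6328125, 153.26048278808594), (68.60938262939453, 14.375100135803223), 76.04833984375) [[524.3863 121.7007]
 [538.3373 118.2349]
 [554.8793 184.8202]
 [540.9283 188.2861]]
orange ((497.4408874511719, 54.21863555908203), (15.700284957885742, 25.737380981445312), 61.61479568481445) [[482.3875  53.43  ]
 [505.0305  41.1946]
 [512.4943  55.0072]
 [489.8513  67.2427]]
dial circ ((555.342041015625, 24.843801498413086), 50.42706298828125)
half ((539.8294677734375, -3.684734344482422), (35.63732147216797, 89.30940246582031), 62.823081970214844) [[491.9661   0.8593]
 [571.4158 -39.9318]
 [587.6928  -8.2288]
 [508.2431  32.5623]]
half ((570.6753540039062, 55.654144287109375), (31.21763038635254, 88.13594818115234), 62.70716857910156) [[524.356   61.9898]
 [602.6802  21.5761]
 [616.9947  49.3184]
 [538.6705  89.7322]]
[[0.524  0.0627 0.094 ]
 [0.6013 0.0224 0.094 ]]
vial ((676.5106201171875, -12.64411449432373), 11.203224182128906)
vial ((676.426513671875, -12.050520896911621), 11.148295402526855)
corners [[ 0.762   0.1821  0.05  ]
 [ 0.4371 -0.0084  0.05  ]
 [ 0.7048 -0.0725  0.05  ]
 [ 0.4945  0.2351  0.05  ]]
scene ((542.116455078125, 154.3916015625), (69.59912872314453, 23.037588119506836), 76.60558319091797) [[522.8496 123.207 ]
 [545.2605 117.8703]
 [561.3833 185.5762]
 [538.9724 190.9129]]
side ((533.7151489257812, 160.65548706054688), (85.8692398071289, 28.74722671508789), 77.0143051147461) [[510.0614 122.0487]
 [538.0734 115.589 ]
 [557.3689 199.2623]
 [529.3569 205.722 ]]
```

View pics/crop1.png

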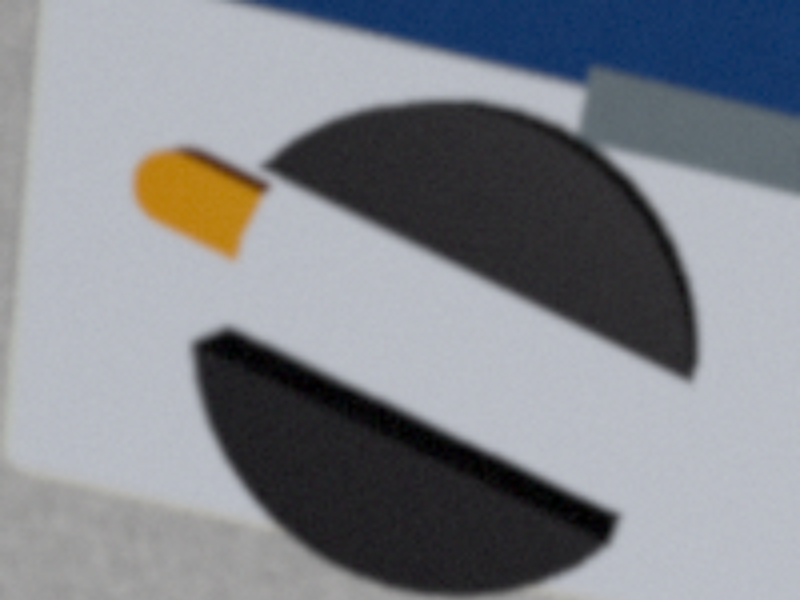

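>>> play_rows(
  hand=[1,1,1,1,1],
  slide=[
    [-0.7,-0.7,1.1],
    [-1.5,-1.5,2.3],
    [-2.2,-2.2,3.5],
    [-2.93,-2.9,4.5],
    [-2.93,-2.9,4.5],
  ],
  twist=[
    [0,0,0.6],
    [0,0,1.2],
    [0,0,1.8],
    [0,0,2.32],
    [0,0,2.32],
  ],
)

```text
time: 1.45
tcp_pos: [0.5029, 0.1616, 0.1228]
tcp_rot: [0.001, 0.993, -0.12, -0.004]
ft_force: [-0.2, -0.1, -0.5]
finger_gap: -0.0002
```

```bash
cat >> h.py <<'E'
def rep(tag=""):
    s=ctrl.observe();q=s["tcp_rot"];Rm=R.from_quat([q[1],q[2],q[3],q[0]]).as_matrix()
    u=np.array([.9707,-.2402]);v=np.array([.2402,.9707]);d=s["tcp_pos"][:2]*1000-[601.5,86.5]
    print(tag,"t",round(s["time"],2),"tcp",s["tcp_pos"],"chil",[(d@u).round(1),(d@v).round(1)],"toolx deg",np.degrees(np.arctan2(Rm[1,0],Rm[0,0])).round(2),"zax",Rm[:,2],"F",s["ft_force"],"M",s["torque"],"gap",round(s["finger_gap"],4),"q6",s["q"][5].round(3))
    return s
E
python3 - <<'E'
from h import *
rep()
cv2.imwrite("pics/wrist2.png",grab_frame("wrist")[:,:,::-1])
E
```

```text
t 1.45 tcp [0.5029 0.1616 0.1228] chil [np.float64(-113.7), np.float64(49.2)] toolx deg -13.83 zax [-0.0084 -0.0019 -1.    ] F [-0.1554 -0.1438 -0.4977] M [ 0.0281  0.0361 -0.0413] gap -0.0002 q6 0.47
```

View pics/wrist2.png

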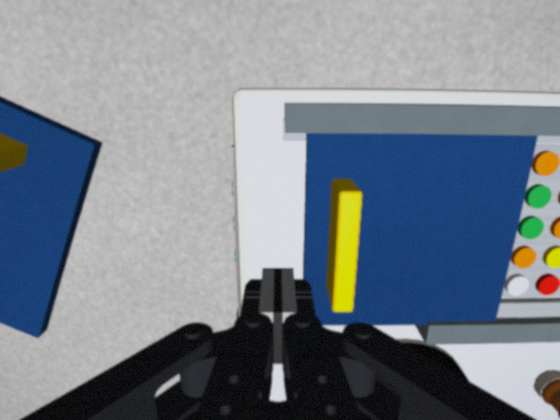

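The view is aligned with the chiller and the fingertips (278,270) stand left of the rib (345,250). I'll go down to about 81 mm and push along tool x.

>>> play_rows(
  hand=[1,1,1,1,1],
  slide=[
    [0,0,0.7],
    [0,0,1.4],
    [0.2,0,1.4],
    [0.4,0,1.4],
    [0.6,0,1.4],
  ],
  twist=[
    [0,0,0],
    [0,0,0],
    [0,0,0],
    [0,0,0],
    [0,0,0],
  ],
)

```text
time: 2.12
tcp_pos: [0.5259, 0.1575, 0.0856]
tcp_rot: [-0.0, 0.993, -0.121, 0.001]
ft_force: [-2.2, 0.5, 2.9]
finger_gap: 0.0002
```

```bash
python3 - <<'E'
from h import *
rep()
cv2.imwrite("pics/wrist3.png",grab_frame("wrist")[:,:,::-1])
E
```

```text
t 2.12 tcp [0.5259 0.1575 0.0856] chil [np.float64(-90.4), np.float64(50.7)] toolx deg -13.95 zax [ 0.0012  0.0005 -1.    ] F [-2.1783  0.5489  2.9365] M [0.101  0.4548 0.0083] gap 0.0002 q6 0.455
```

View pics/wrist3.png

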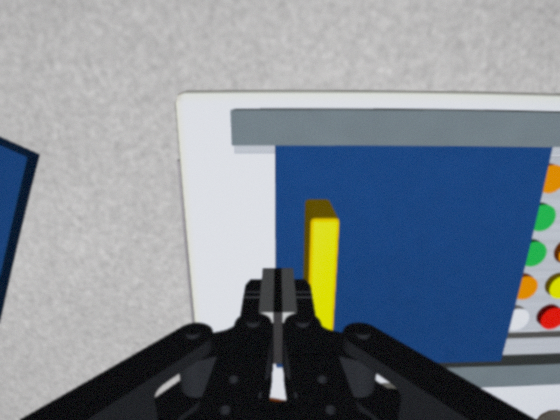

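Contact is made at about 2–3 N with the rib against the fingers. I'll push on.

>>> play_rows(
  hand=[1,1,1,1,1],
  slide=[
    [0.4,0,0],
    [0.8,0,0],
    [1.2,0,0],
    [1.6,0,0],
    [1.9,0,0],
  ],
  twist=[
    [0,0,0],
    [0,0,0],
    [0,0,0],
    [0,0,0],
    [0,0,0],
  ],
)

```text
time: 2.8
tcp_pos: [0.5805, 0.1441, 0.0854]
tcp_rot: [-0.0, 0.993, -0.121, -0.0]
ft_force: [-5.7, 1.1, 6.7]
finger_gap: 0.0003
```

```bash
python3 - <<'E'
from h import *
rep()
cv2.imwrite("pics/wrist4.png",grab_frame("wrist")[:,:,::-1])
E
```

```text
t 2.8 tcp [0.5805 0.1441 0.0854] chil [np.float64(-34.2), np.float64(50.9)] toolx deg -13.92 zax [-0.0004  0.0005 -1.    ] F [-5.6824  1.1137  6.7318] M [0.1683 0.7082 0.0018] gap 0.0003 q6 0.413
```

View pics/wrist4.png

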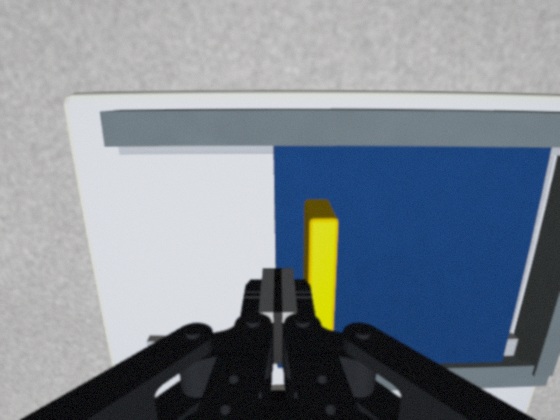

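The cover has moved about 56 mm and a dark gap to the end wall remains at the right (520–560). I'll close it slowly.

>>> play_rows(
  hand=[1,1,1,1,1],
  slide=[
    [0.15,0,0],
    [0.3,0,0],
    [0.4,0,0],
    [0.5,0,0],
    [0.6,0,0],
  ],
  twist=[
    [0,0,0],
    [0,0,0],
    [0,0,0],
    [0,0,0],
    [0,0,0],
  ],
)

```text
time: 3.48
tcp_pos: [0.5949, 0.1405, 0.0853]
tcp_rot: [-0.0, 0.993, -0.121, -0.003]
ft_force: [-12.2, 3.5, 14.3]
finger_gap: 0.0
```

```bash
python3 - <<'E'
from h import *
rep()
cv2.imwrite("pics/wrist5.png",grab_frame("wrist")[:,:,::-1])
E
```

```text
t 3.48 tcp [0.5949 0.1405 0.0853] chil [np.float64(-19.4), np.float64(50.8)] toolx deg -13.95 zax [-0.0067  0.0013 -1.    ] F [-12.1847   3.4719  14.3293] M [0.5417 1.8843 0.0141] gap 0.0 q6 0.401
```

View pics/wrist5.png

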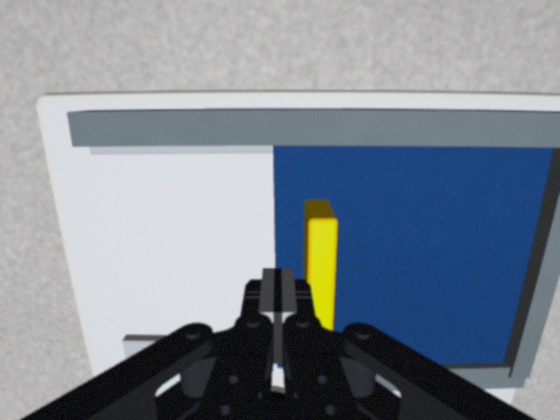

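>>> play_rows(
  hand=[1,1,1,1],
  slide=[
    [0.1,0,0],
    [0.2,0,0],
    [0.3,0,0],
    [0.3,0,0],
  ],
  twist=[
    [0,0,0],
    [0,0,0],
    [0,0,0],
    [0,0,0],
  ],
)

```text
time: 4.03
tcp_pos: [0.5954, 0.1404, 0.0853]
tcp_rot: [-0.0, 0.992, -0.122, -0.013]
ft_force: [-26.5, 7.6, 24.8]
finger_gap: 0.0001
```

```bash
python3 - <<'E'
from h import *
rep()
cv2.imwrite("pics/wrist6.png",grab_frame("wrist")[:,:,::-1])
cv2.imwrite("pics/side6.png",cv2.resize(grab_frame("side")[150:320,120:330,::-1],None,fx=3.5,fy=3.5,interpolation=2))
E
```

```text
t 4.03 tcp [0.5954 0.1404 0.0853] chil [np.float64(-18.9), np.float64(50.9)] toolx deg -13.98 zax [-0.0253  0.0033 -0.9997] F [-26.5059   7.6203  24.7577] M [ 1.201   4.1401 -0.0515] gap 0.0001 q6 0.396
```

View pics/wrist6.png

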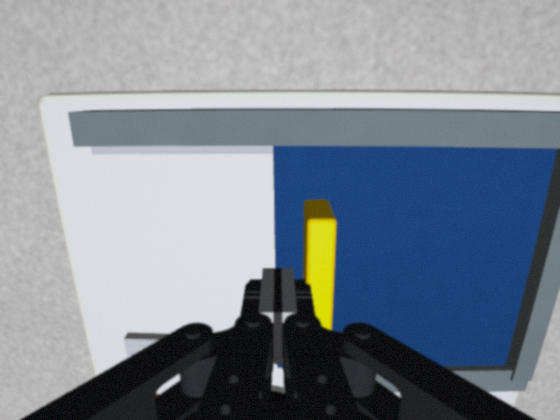

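View pics/side6.png

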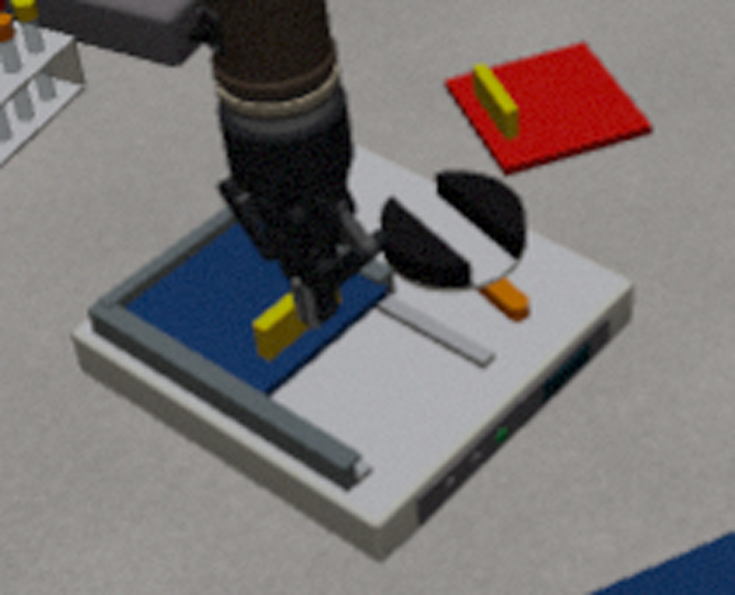

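```bash
python3 - <<'E'
from h import *
s=rep();C=cam("wrist",s)
u=np.array([.9707,-.2402]);v=np.array([.2402,.9707])
def ch(P): d=P[:,:2]*1000-[601.5,86.5];return np.c_[d@u,d@v]
print("edge",ch(ray(C,[[275,200]],.066)))
print("wall bottom/top",ch(ray(C,[[553,190],[530,300]],.066)),ch(ray(C,[[558,190],[543,300]],.072)))
print("rib -x top",ch(ray(C,[[308,220]],.096)))
E
```

```text
t 4.12 tcp [0.5954 0.1405 0.0852] chil [np.float64(-18.9), np.float64(50.9)] toolx deg -13.97 zax [-0.025   0.0032 -0.9997] F [-26.7442   7.6471  25.2647] M [ 1.1065  4.1164 -0.0202] gap 0.0 q6 0.396
edge [[-20.5774  84.0296]]
wall bottom/top [[111.0003  89.9402]
 [113.6383  30.1532]] [[108.7067  91.5092]
 [115.7591  33.8581]]
rib -x top [[-6.7026 84.7655]]
```

The force has risen to 26 N with no further motion, and the cover's edge is at chiller x ≈ −20.6 mm. That is just in front of where the arm will lie, with the far edge against the wall, so the cover is home. I'll back off and rise.

>>> play_rows(
  hand=[1,1,1,0.5,0.3],
  slide=[
    [-0.7,0,0],
    [-1.4,0,0],
    [-1.4,0,-1.5],
    [-1.4,1,-3],
    [-1.4,2,-3],
  ],
  twist=[
    [0,0,0],
    [0,0,0],
    [0,0,0.7],
    [0,0,1.4],
    [0,0,2.2],
  ],
)

```text
time: 4.75
tcp_pos: [0.5553, 0.0891, 0.1794]
tcp_rot: [-0.002, 0.972, -0.235, 0.006]
ft_force: [-0.1, -0.4, 0.0]
finger_gap: 0.0359
```

```bash
python3 - <<'E'
from h import *
s=rep()
im=grab_frame("wrist");cv2.imwrite("pics/wrist7.png",im[:,:,::-1])
E
```

```text
t 4.75 tcp [0.5553 0.0891 0.1794] chil [np.float64(-45.5), np.float64(-8.5)] toolx deg -27.19 zax [ 0.012   0.0004 -0.9999] F [-0.1264 -0.4355  0.0212] M [-0.0486  0.0279 -0.0401] gap 0.0359 q6 0.557
```

View pics/wrist7.png

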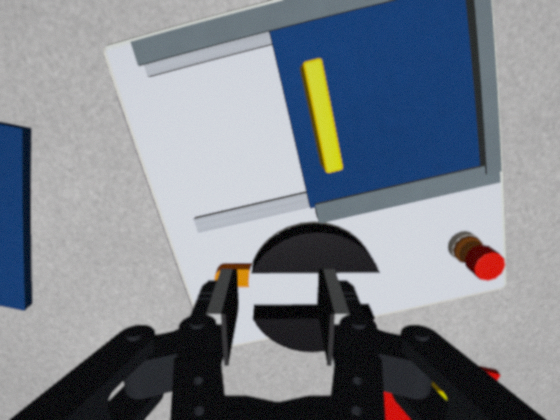

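>>> play_rows(
  hand=[0.3,0.3,0.3,0.3],
  slide=[
    [0.5,0.9,0.7],
    [0.98,1.91,1.6],
    [0.98,1.91,1.6],
    [0.98,1.91,1.6],
  ],
  twist=[
    [0,0,0],
    [0,0,0],
    [0,0,0],
    [0,0,0],
  ],
)

```text
time: 5.3
tcp_pos: [0.5515, 0.0252, 0.1264]
tcp_rot: [-0.0, 0.972, -0.235, 0.0]
ft_force: [-0.5, 0.1, 0.0]
finger_gap: 0.0598
```

```bash
python3 - <<'E'
from h import *
s=rep()
im=grab_frame("wrist");cv2.imwrite("pics/wrist8.png",im[:,:,::-1])
cv2.imwrite("pics/side8.png",cv2.resize(grab_frame("side")[150:320,120:330,::-1],None,fx=3.5,fy=3.5,interpolation=2))
cv2.imwrite("pics/scene8.png",cv2.resize(grab_frame("scene")[180:320,210:390,::-1],None,fx=4,fy=4,interpolation=2))
E
```

```text
t 5.3 tcp [0.5515 0.0252 0.1264] chil [np.float64(-33.8), np.float64(-71.5)] toolx deg -27.14 zax [ 0.0008  0.0004 -1.    ] F [-0.4992  0.0797  0.0449] M [ 0.0686  0.0066 -0.0016] gap 0.0598 q6 0.44
```

View pics/wrist8.png

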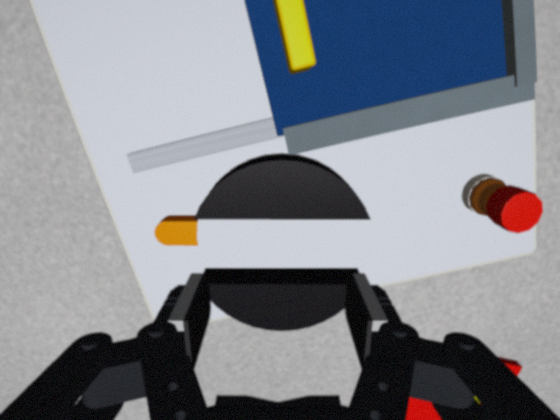

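View pics/side8.png

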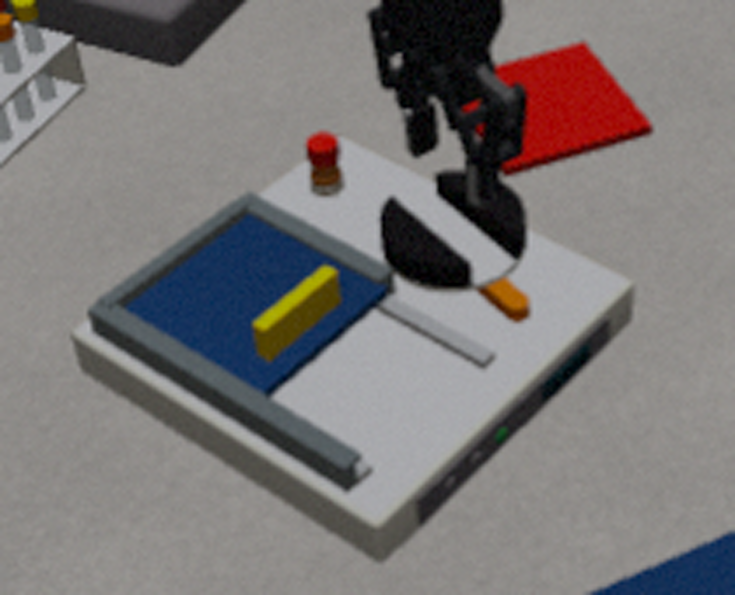

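View pics/scene8.png

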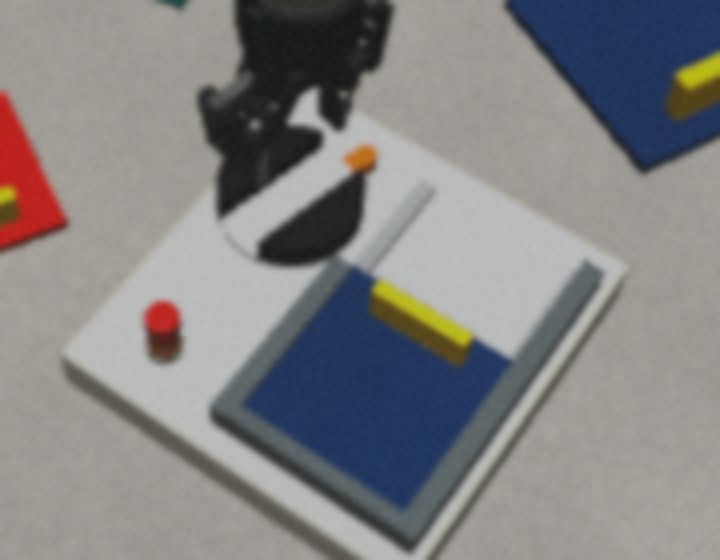

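The cover is seated against the far wall in both side views. I'll refine the dial centre from this wrist picture before going down.

```bash
python3 - <<'E'
from h import *
s=rep();C=cam("wrist",s);im=cv2.imread("pics/wrist8.png")[:,:,::-1].copy()
a=ray(C,[[198,218],[370,218]],.094);print(a)
q=s["tcp_rot"];Rm=R.from_quat([q[1],q[2],q[3],q[0]]).as_matrix()
d=np.degrees(np.arctan2(*(a[1]-a[0])[[1,0]]));print("chord",np.linalg.norm(a[1]-a[0]),d)
c=a.mean(0)+Rm[:,1]*.019;print("centre",c)
t=np.r_[.5555,.0250,.077]
for cc in(c,t): print("delta tool units",Rm.T@(np.r_[cc[:2],.077]-s["tcp_pos"])/.03)
E
```

```text
t 5.45 tcp [0.552  0.0257 0.1273] chil [np.float64(-33.4), np.float64(-70.9)] toolx deg -27.05 zax [ 0.0024  0.0001 -1.    ] F [ 0.394  -0.1056 -1.0797] M [0.0199 0.0179 0.0704] gap 0.0595 q6 0.44
[[0.5241 0.0618 0.094 ]
 [0.6043 0.0207 0.094 ]]
chord 0.09012010620959932 -27.112969555752134
centre [0.5556 0.0243 0.094 ]
delta tool units [ 0.1228 -0.0091  1.6768]
delta tool units [ 0.1103 -0.0283  1.6768]
```

>>> play_rows(
  hand=[0.3,0.3,0.3,0.3,0.3],
  slide=[
    [0.12,0,0.3],
    [0.12,0,0.8],
    [0.12,0,1.2],
    [0.12,0,1.5],
    [0.12,0,1.6],
  ],
  twist=[
    [0,0,0],
    [0,0,0],
    [0,0,0],
    [0,0,0],
    [0,0,0],
  ],
)

```text
time: 6.08
tcp_pos: [0.5533, 0.0233, 0.077]
tcp_rot: [0.0, 0.972, -0.234, -0.001]
ft_force: [1.3, -0.3, -0.3]
finger_gap: 0.0595
```

```bash
python3 - <<'E'
from h import *
s=rep()
cv2.imwrite("pics/side9.png",cv2.resize(grab_frame("side")[150:320,120:330,::-1],None,fx=3.5,fy=3.5,interpolation=2))
cv2.imwrite("pics/scene9.png",cv2.resize(grab_frame("scene")[180:320,210:390,::-1],None,fx=4,fy=4,interpolation=2))
E
```

```text
t 6.08 tcp [0.5533 0.0233 0.077 ] chil [np.float64(-31.6), np.float64(-72.9)] toolx deg -27.12 zax [-0.0021  0.0001 -1.    ] F [ 1.3254 -0.2745 -0.2759] M [0.0347 0.0042 0.0028] gap 0.0595 q6 0.437
```

View pics/side9.png

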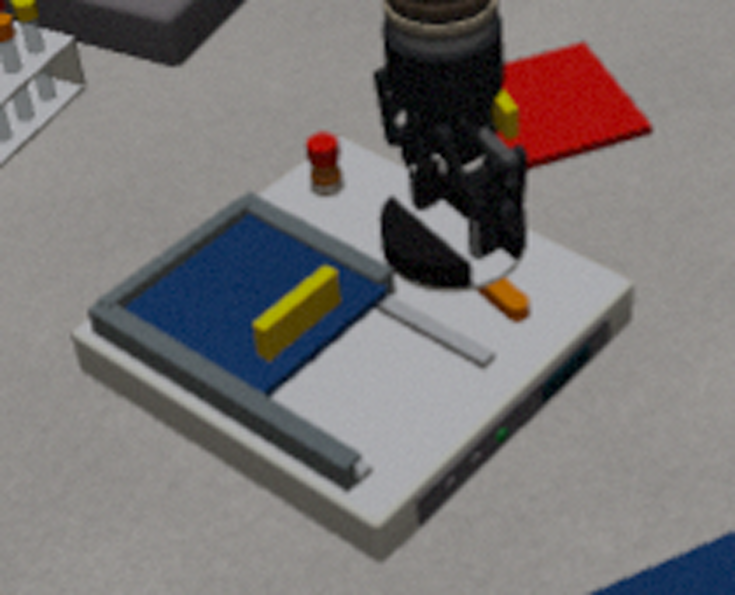

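View pics/scene9.png

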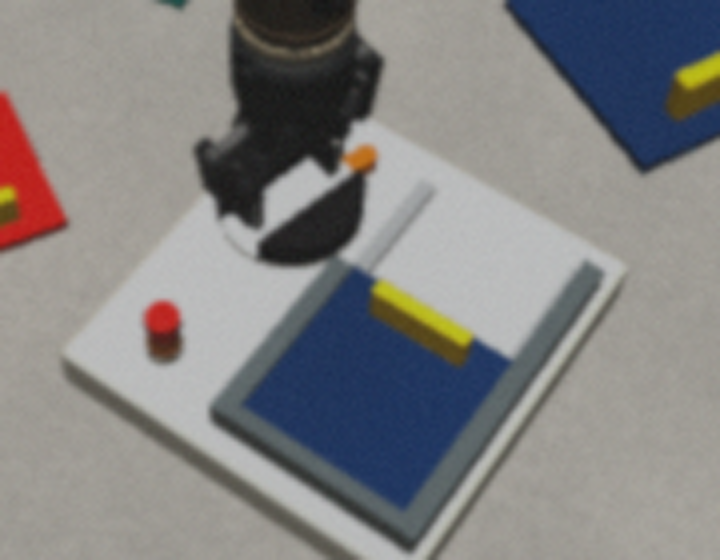

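Both fingers are in the slot, one at each end, with no vertical load. Next I'll turn clockwise, which is +z in the tool frame.

>>> play_rows(
  hand=[0.3,0.3,0.3,0.3,0.3],
  slide=[
    [0,0,0],
    [0,0,0],
    [0,0,0],
    [0,0,0],
    [0,0,0],
  ],
  twist=[
    [0,0,1.2],
    [0,0,2.4],
    [0,0,3.6],
    [0,0,4.8],
    [0,0,6],
  ],
)

```text
time: 6.8
tcp_pos: [0.5557, 0.0236, 0.0791]
tcp_rot: [-0.001, 0.851, -0.525, 0.001]
ft_force: [1.6, 0.5, -1.2]
finger_gap: 0.0597
```

```bash
python3 - <<'E'
from h import *
s=rep()
cv2.imwrite("pics/side10.png",cv2.resize(grab_frame("side")[150:320,120:330,::-1],None,fx=3.5,fy=3.5,interpolation=2))
E
```

```text
t 6.8 tcp [0.5557 0.0236 0.0791] chil [np.float64(-29.3), np.float64(-72.1)] toolx deg -63.35 zax [ 0.0036  0.0005 -1.    ] F [ 1.5803  0.4758 -1.1724] M [ 0.1931 -0.2206  0.1062] gap 0.0597 q6 1.069
```

View pics/side10.png

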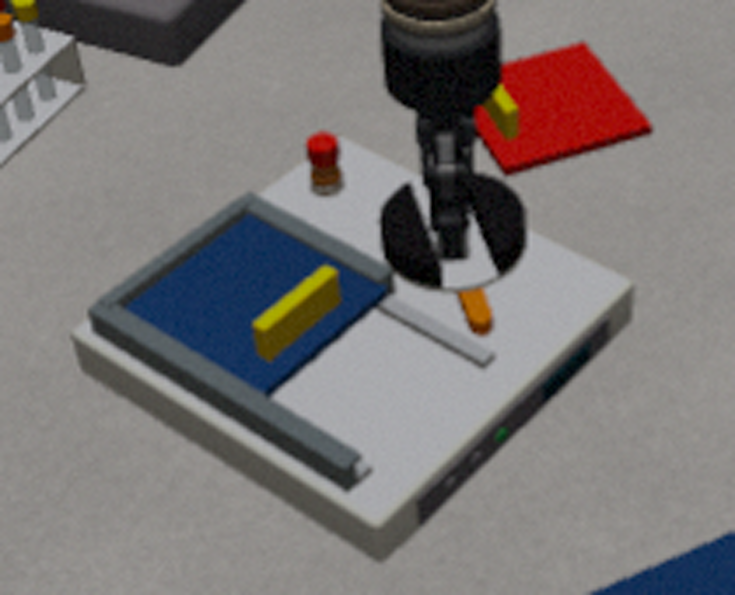

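The dial is following and the orange arm has swung clockwise, so I'll carry on.

>>> play_rows(
  hand=[0.3,0.3,0.3,0.3,0.3],
  slide=[
    [0,0,0],
    [0,0,0],
    [0,0,0],
    [0,0,0],
    [0,0,0],
  ],
  twist=[
    [0,0,1.5],
    [0,0,3],
    [0,0,4.5],
    [0,0,6],
    [0,0,7],
  ],
)

```text
time: 7.48
tcp_pos: [0.5543, 0.0231, 0.0789]
tcp_rot: [-0.0, -0.607, 0.794, -0.0]
ft_force: [-1.3, 0.2, 1.0]
finger_gap: 0.0597
```

```bash
python3 - <<'E'
from h import *
s=rep()
cv2.imwrite("pics/side11.png",cv2.resize(grab_frame("side")[150:320,120:330,::-1],None,fx=3.5,fy=3.5,interpolation=2))
E
```

```text
t 7.47 tcp [0.5543 0.0231 0.0789] chil [np.float64(-30.6), np.float64(-72.9)] toolx deg -105.2 zax [ 0.0001 -0.0003 -1.    ] F [-1.27    0.2289  0.9641] M [0.0481 0.1455 0.129 ] gap 0.0597 q6 1.8
```

View pics/side11.png

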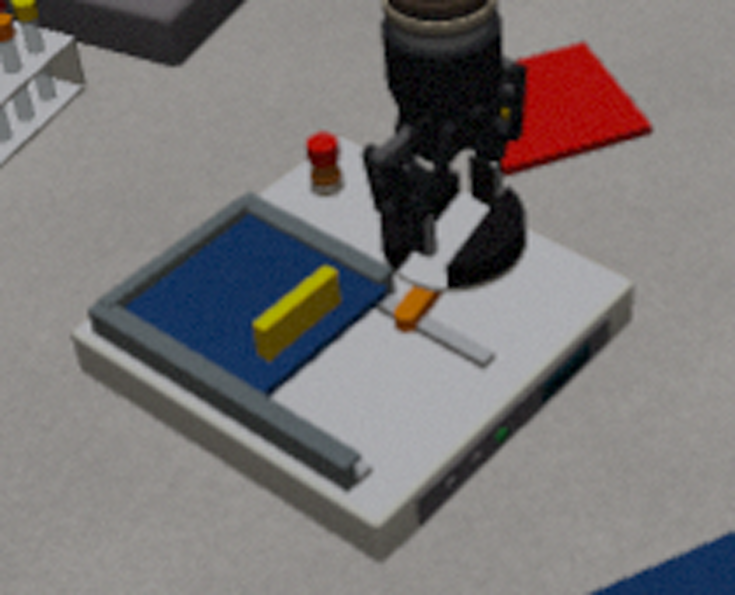

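Nearly there. I'll turn a little more in small steps until the moment shows the stop.

>>> play_rows(
  hand=[0.3,0.3,0.3,0.3,0.3],
  slide=[
    [0,0,0],
    [0,0,0],
    [0,0,0],
    [0,0,0],
    [0,0,0],
  ],
  twist=[
    [0,0,0.4],
    [0,0,0.8],
    [0,0,1.2],
    [0,0,1.5],
    [0,0,1.5],
  ],
)

```text
time: 8.15
tcp_pos: [0.5539, 0.0233, 0.0784]
tcp_rot: [-0.0, -0.544, 0.839, 0.0]
ft_force: [-1.8, 1.0, 0.8]
finger_gap: 0.0598
```

```bash
python3 - <<'E'
from h import *
s=rep()
cv2.imwrite("pics/side12.png",cv2.resize(grab_frame("side")[150:320,120:330,::-1],None,fx=3.5,fy=3.5,interpolation=2))
E
```

```text
t 8.15 tcp [0.5539 0.0233 0.0784] chil [np.float64(-31.0), np.float64(-72.8)] toolx deg -114.05 zax [-0.0004  0.     -1.    ] F [-1.7705  0.9525  0.809 ] M [0.1356 0.1906 0.0795] gap 0.0598 q6 1.954
```

View pics/side12.png

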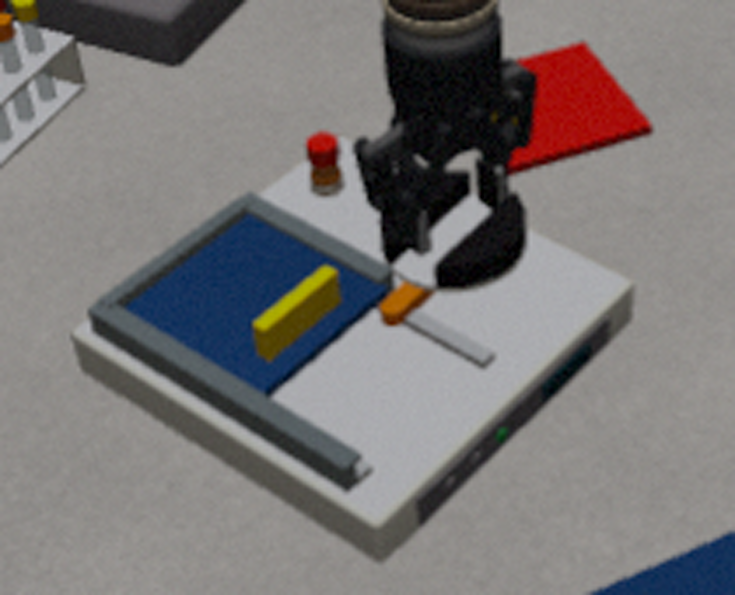

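>>> play_rows(
  hand=[0.3,0.3,0.3,0.3],
  slide=[
    [0,0,0],
    [0,0,0],
    [0,0,0],
    [0,0,0],
  ],
  twist=[
    [0,0,0.3],
    [0,0,0.6],
    [0,0,0.9],
    [0,0,0.9],
  ],
)

```text
time: 8.7
tcp_pos: [0.5538, 0.0233, 0.0783]
tcp_rot: [-0.001, -0.506, 0.862, -0.001]
ft_force: [-4.0, 1.3, 3.6]
finger_gap: 0.0596
```

```bash
python3 - <<'E'
from h import *
s=rep()
E
```

```text
t 8.7 tcp [0.5538 0.0233 0.0783] chil [np.float64(-31.1), np.float64(-72.8)] toolx deg -119.17 zax [-0.0007 -0.0016 -1.    ] F [-4.0335  1.3358  3.613 ] M [0.3704 0.4613 2.141 ] gap 0.0596 q6 2.046
```

The moment has jumped to 2.1 N m, so the dial is on its stop. I'll turn back about 14° to centre in the slot, well inside the play, and rise straight up.

>>> play_rows(
  hand=[0.3,0.3,0.3,0.3,0.3],
  slide=[
    [0,0,0],
    [0,0,0],
    [0,0,-0.5],
    [0,0,-1.5],
    [0,0,-3],
  ],
  twist=[
    [0,0,-1.3],
    [0,0,-2.5],
    [0,0,-2.5],
    [0,0,-2.5],
    [0,0,-2.5],
  ],
)

```text
time: 9.32
tcp_pos: [0.5537, 0.0232, 0.1687]
tcp_rot: [-0.0, -0.61, 0.792, 0.001]
ft_force: [0.1, 0.2, 0.2]
finger_gap: 0.0598
```

>>> play_rows(
  hand=[0.3,0.3,0.3,0.3,0.3],
  slide=[
    [0,0,-1],
    [0,0,-2],
    [0,0,-3],
    [0,0,-3],
    [0,0,-3],
  ],
  twist=[
    [0,0,-1.5],
    [0,0,-3],
    [0,0,-4.5],
    [0,0,-6],
    [0,0,-7.5],
  ],
)

```text
time: 9.95
tcp_pos: [0.5553, 0.0231, 0.2604]
tcp_rot: [-0.001, 0.868, -0.496, 0.002]
ft_force: [-0.5, -0.1, 0.3]
finger_gap: 0.0599
```

```bash
python3 - <<'E'
from h import *
s=rep();C=cam("wrist",s)
im=grab_frame("wrist");cv2.imwrite("pics/wrist13.png",im[:,:,::-1])
cv2.imwrite("pics/side13.png",cv2.resize(grab_frame("side")[150:320,120:330,::-1],None,fx=3.5,fy=3.5,interpolation=2))
cv2.imwrite("pics/scene13.png",grab_frame("scene")[:,:,::-1])
E
```

```text
t 9.95 tcp [0.5553 0.0231 0.2604] chil [np.float64(-29.6), np.float64(-72.6)] toolx deg -59.53 zax [ 0.0043  0.0005 -1.    ] F [-0.5074 -0.0967  0.2976] M [ 0.0253 -0.0276 -0.0029] gap 0.0599 q6 1.002
```

View pics/wrist13.png

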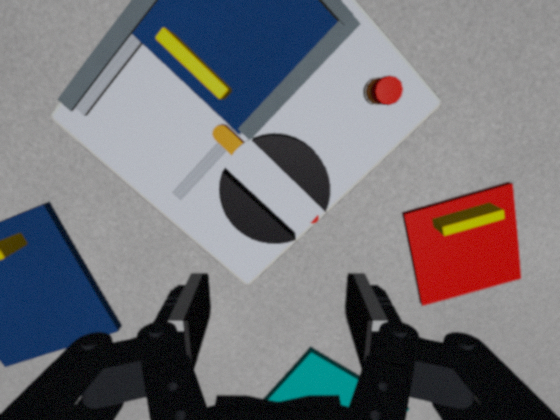

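View pics/side13.png

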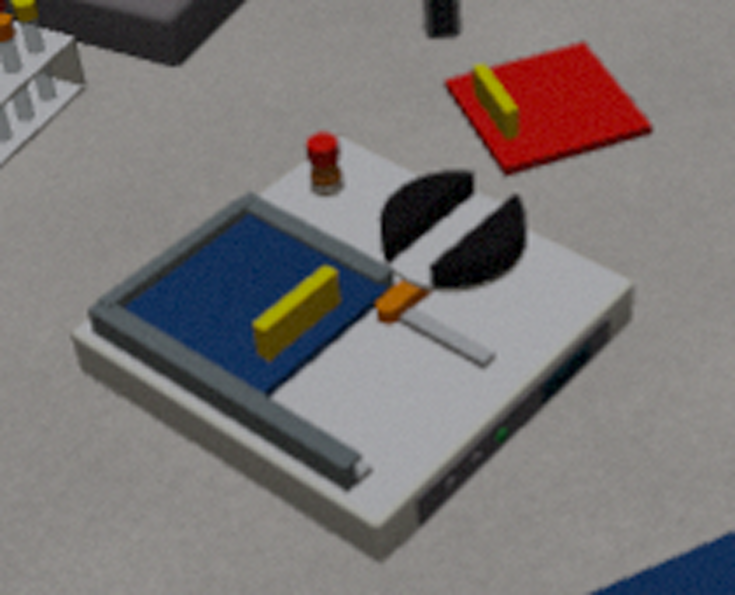

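View pics/scene13.png

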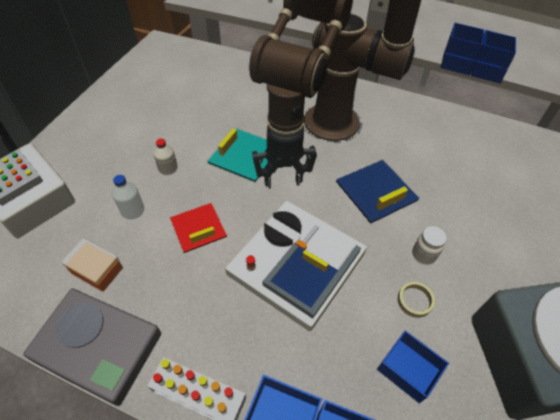

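```bash
python3 - <<'E'
from h import *
s=ctrl.observe();C=cam("wrist",s);im=cv2.imread("pics/wrist13.png")[:,:,::-1].copy()
ang=lambda a:np.degrees(np.arctan2(a[1,1]-a[0,1],a[1,0]-a[0,0]))
m=masks(im)
b=[c for c in blobs(m['black'],1000) if abs(c.reshape(-1,2).mean(0)-[274,188]).max()<45]
for c in b:
    P=ray(C,c.reshape(-1,2),.094)[:,:2].astype(np.float32)*1000;bx=cv2.boxPoints(cv2.minAreaRect(P))
    e=max([(bx[1]-bx[0]),(bx[2]-bx[1])],key=np.linalg.norm);print("slot dir",np.degrees(np.arctan2(e[1],e[0])),np.linalg.norm(e))
u=np.array([.9707,-.2402])
c=min(blobs(m['yellow'],300),key=lambda c:abs(c.reshape(-1,2).mean(0)-[192,63]).max())
P=ray(C,c.reshape(-1,2),.096)[:,:2].astype(np.float32)*1000;r=cv2.minAreaRect(P);print("rib",r,(np.array(r[0])-[601.5,86.5])@u)
print("cover edge",ang(ray(C,[[137,36],[236,130]],.066)),(ray(C,[[137,36],[236,130]],.066)[:,:2]*1000-[601.5,86.5])@u)
E
```

```text
slot dir 75.70645 88.16867
slot dir 75.54466 87.55654
rib ((612.8368530273438, 133.58023071289062), (70.45282745361328, 12.546396255493164), 76.23060607910156) -0.3039881835937489
cover edge -103.96700569449807 [-19.407  -19.5456]
```

The slot is at −104.4° against the chiller's −13.9°, so the dial has turned about 90°. The cover's edge is at chiller x ≈ −19.5 mm, against −20.6 mm while I pressed it on the stop.

```bash
python3 -c "
from workcell import order
print(order.job_done())"
```

```text
the job is handed in; nothing more can be done
None
```

The chiller is closed and locked, and the job is handed in. I pushed the blue cover by its yellow rib to the end stop, then set both fingertips, one at each end, in the dial's slot. I turned the dial clockwise to its stop, backed off inside the slot's play and rose clear.

- **Cover:** under the push it stood still at about 26 N. In the last wrist picture its edge is at chiller x ≈ −19.5 mm, against −20.6 mm measured while pressed on the stop. The 1 mm difference is within the calibration error.
- **Dial:** the moment jumped to 2.1 N m at the stop. The slot measures about 90° from the chiller's x, and the orange arm lies behind the cover's edge.
- **Surroundings:** by eye in the last pictures the vial and the other items stand where they were. I did not measure them again. The arm finished at z = 0.26 m, touching nothing, at about 10 s.
- **Unexpected:** during the push there was an upward force on the fingers of up to 25 N, so they also bore down on the rib. No check disagreed, and the job-done call gave no verdict.

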